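# Hold the angle gauge on the uneven stud with its pointer on the mark

### The job

Lift the yellow angle gauge off the white plastic offcut by its black handle and set the middle of its sole squarely across the two-humped stud of the blue rest. Rock it there until the swinging black pointer settles on the red mark, then finish while still gripping it there, at rest and pressed lightly on the stud, so that the fitter can copy the drain slope from its sole. Do not press hard, do not touch the pointer or the mark, and leave the two pots and the spanner alone.

Things in the scene. Friction and masses are not known exactly. Their poses are not given: they have to be found in the camera images.
- gauge: Angle gauge, loose, 0.38 to 0.56 kg, 188 mm tall, standing on its flat aluminium sole: 110 long (y), 34 wide (x), 12 mm thick. Origin: centre of the sole's underside. z up to the handle, x out of the white dial (it faces away from the robot), y along the sole. Yellow plate 110 (y) by 12 mm (x) up to z = 116, 60 mm wide up to 142; pointer and mark stand up to 16 mm out in +x, below z = 135
- gauge_grip (a point): Middle of the gauge's black handle, at (0, 0, 168) mm in the gauge's frame, same axes. The handle is 16 mm thick (x, the way to grip it), 36 mm wide (y) and reaches from z = 142 to 188 mm
- pointer (a joint): Angle of the weighted black pointer on the dial, rad: 0 when it points at the middle of the sole, positive with its tip to the gauge's +y side. Pivot at z = 122 mm in the gauge's frame, about the gauge's x; it swings freely and settles plumb within about 2 s. Leaning the gauge by an angle about its own +x makes the pointer read minus that angle
- mark (a joint): Angle of the red mark on the dial, rad, same pivot, zero and sense as the pointer; between 0.10 and 0.36 (to +y), and it stays where it is set for the whole job. To bring the pointer on it, the gauge must lean by this angle with its +y end down
- pointer_tip (a point): Tip of the black pointer, 78 mm from the pivot; x axis out of the dial, z axis from tip to pivot
- mark_tip (a point): The red mark: a tab 10 mm wide on a grey arm, on the lower part of the dial, from 80 to 98 mm from the pivot; this point is its edge at 80 mm; z axis towards the pivot
- rest: Steel rest bolted down: blue base 110 (x) by 90 (y) by 14 mm; origin centre of underside, z up. On it a dark post, 34 (x) by 36 mm (y), up to z = 38, topped by two round humps 40 mm long along x: radius 8, axis at y = -10, z = 42 (top 50 mm); radius 6, axis at y = 10, z = 40 (top 46 mm). A sole on both humps leans 0.2 rad, +y end down. The gauge's x must lie along the rest's x
- stud_top (a point): Middle of the stud's top, between the humps: at (0, 0, 48) mm in the rest's frame
- offcut: White plastic block, fixed, 100 (x) by 150 (y) by 30 mm high, on which the gauge stands at the start. Origin: centre of the underside
- pot_a: Closed white pot, bystander, 74 mm diameter, 70 mm tall, loose. Origin: centre of the underside
- pot_b: Another closed white pot, the same size, bystander. Origin: centre of the underside
- spanner: Steel spanner lying on the table, bystander, about 180 mm long along its x. Origin: centre of the underside

How it is judged:
By the outcome, as a careful person would: the job done as asked, in the order asked, and still so for the second after the job is handed in, while the arm keeps its last pose, push and grip.
It also fails if it takes over 45 s, if anything falls off the work surface, if the arm or the gripper's body presses on something with over 40 N, if the wrist force passes 120 N, or if a joint passes its speed limit or range.

### The arm

A 6-joint arm with a two-finger parallel gripper is mounted at the origin on the work surface. World frame = base frame: x ahead of the robot, y to its left, z up, the work surface at z = 0. Lengths are in mm, angles in degrees, forces in N, time in s.
With the tool pointing down it reaches from about 350 to 850 mm from the base axis. Payload 8.1 kg.
Tool frame: the origin (TCP) lies midway between the tips of the shut fingers; the grasp point (between the pads) lies 19 mm behind it; z points along the fingers, y is the line along which they close (so a half turn about z gives the same grasp; the last joint's range is limited). The gripper opens to 85 mm and grips with 20 to 120 N. Pads are 22 mm wide; open, the fingers measure 114 mm over their backs; the gripper's body (76 mm by 85 mm) begins 54 mm behind the grasp point. The pads swing forward as they close: fully open they stand 13 mm farther back than shut.
Start: joints at [65.294, 7.471, 85.268, -0, 87.261, -4.893], TCP at [203.348, 564.495, 231.292] pointing down, gripper open.
Joint ranges: [-169.43, 169.43], [-51.17, 129.36], [1.28, 143.12], [-76.62, 256.62], [0, 156.53], [-152.29, 152.29]. Speed limits (degrees/s): [136.94, 136.94, 159.86, 180, 180, 180].

### API

Orientations are given as [roll, pitch, yaw] about the fixed x, y, z axes, in that order (R = Rz(yaw) Ry(pitch) Rx(roll)).
In Python, from bench import r, viewer, telemetry gives the robot as it stands (r), with the cameras (viewer) and the readings (telemetry).
- The arm moves only by the shell command python3 steer.py [FORCE], which reads ROWS from standard input. ROWS is a JSON list of rows, 1 to 8 of them, each of 7 numbers: a rotation vector rx, ry, rz in fractions of the full range, 1 being 360 degrees, then dx, dy, dz in a scale on which 1.0 is 600 mm, then the finger opening in mm; each row is the pose to reach, as a shift and turn from the pose commanded when the command began, along the tool's axes at that moment; what a row does not reach only later rows make up. A row lasts 1/8 s, in which the tool goes at most 62.5 mm and 10.7 degrees, less where a joint would pass 70% of its speed; a pose out of reach is approached as far as the arm can. The fingers move at their own pace and stop on an object; FORCE is the grip in N (left out, the last holds). Time passes only in rows, so rows that do not move let the fingers close. It prints the time, the measured TCP pose, the force, the opening and the grip force at its end. Input that does not fit is refused with a message, and nothing moves.
- telemetry.sense(): the state, without advancing time (a new reading comes with each control period).
- viewer.snapshot(name): name is "scene" or "top" or "wrist"; returns a dict with "pixels" (420x560x3 uint8, blue, green, red), "fx", "fy", "cx", "cy" (pixels), "pose" (4x4, takes a point from camera to world coordinates). Camera axes: x right, y up, looking along -z (the intrinsics and any distortion apply to the point x, -y, -z); pixel columns grow to the right and rows downward; lengths in mm; the calibration is good to about 2 mm. A picture is of the moment at which its call begins. There is no depth.
- r.hand_in(): hands the job in; it is judged then, once.
The state is a dict: "time": time; "joint_pos": joint angles; "qd": joint speeds; "joint_efforts": joint torques, N m; "tool_pos": TCP position; "tcp_rot": TCP orientation; "ft_force": force on the tool from outside, world axes, zero at the start; "wrist_torque": the same for the moment, N m; "finger_gap": finger opening in mm; "grip_force": force on a finger pad.
Only numpy, scipy, OpenCV 4.12 (cv2) and the standard library are available. Lean on these libraries where they do the work, as an engineer would, in place of code of your own. Each camera call takes 0.05 s, during which the arm holds its last target. There are 200 camera calls.

## Working session

There is one attempt and no reset: what is moved stays moved. The work goes in short steps, Python scripts to look and compute and a shell command to move; the robot and the scene stay as the last step left them, time stands still between calls to the robot, and variables do not carry over. Pictures are saved under pics/ and viewed, at most 10 in all, crops included, and the job is handed in when it is done.

```bash
ls; mkdir -p pics; python3 - <<'E'
from bench import r, viewer, telemetry
import cv2,numpy as np
a=[]
for n in("scene","top"):
    s=viewer.snapshot(n);cv2.imwrite(f"pics/{n}0.png",s["pixels"]);print(n,s["fx"],s["fy"],s["cx"],s["cy"],[k for k in s]);print(np.round(s["pose"],3))
print(telemetry.sense())
E
```

```text
bench.py
pics
steer.py
scene 534.32721527877 534.32721527877 286.2271684729857 206.6091923772622 ['pixels', 'fx', 'fy', 'cx', 'cy', 'pose']
[[-7.91000e-01 -3.13000e-01  5.25000e-01  1.41191e+03]
 [ 6.11000e-01 -4.23000e-01  6.69000e-01  9.66577e+02]
 [ 1.30000e-02  8.51000e-01  5.26000e-01  8.93700e+02]
 [ 0.00000e+00  0.00000e+00  0.00000e+00  1.00000e+00]]
top 441.4238962846573 441.4238962846573 278.84827678277 209.60537773545568 ['pixels', 'fx', 'fy', 'cx', 'cy', 'pose']
[[ 2.500000e-02  9.960000e-01 -8.700000e-02  5.185750e+02]
 [-1.000000e+00  2.700000e-02  1.600000e-02  1.965900e+01]
 [ 1.800000e-02  8.600000e-02  9.960000e-01  1.404723e+03]
 [ 0.000000e+00  0.000000e+00  0.000000e+00  1.000000e+00]]
{'time': 0.1, 'joint_pos': array([ 6.52955305e+01,  7.51319435e+00,  8.53268191e+01,  1.54612240e-03,
        8.72625889e+01, -4.89411191e+00]), 'qd': array([ 0.0580223 , -0.03473473, -0.12433992, -0.07953414, -0.00455722,
        0.0672253 ]), 'joint_efforts': array([ 1.68716055e-03, -5.70947599e+01, -5.01943409e+01, -1.19499759e-04,
        8.10132769e-03,  3.22888877e-05]), 'tool_pos': array([203.10159281, 564.0135658 , 230.28796728]), 'tcp_rot': array([-1.79897904e+02, -1.02920554e-02,  1.60189558e+02]), 'ft_force': array([ 0.30301304, -0.60957587, -0.48501952]), 'wrist_torque': array([ 0.02506358,  0.06524597, -0.01023297]), 'grip_force': 0.0, 'finger_gap': 85.44412570921682}
```

View pics/scene0.png

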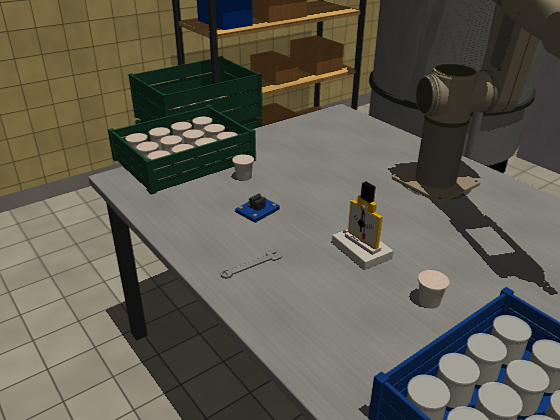

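View pics/top0.png

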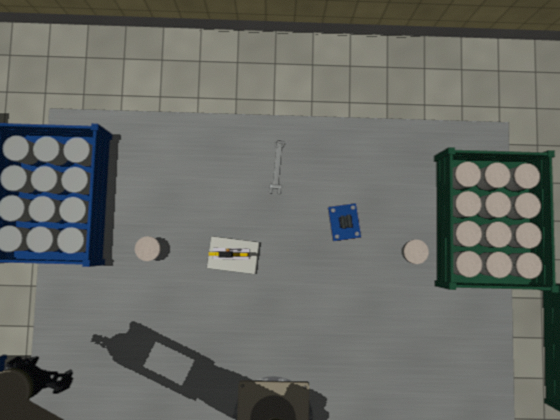

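The scene picture shows the gauge on the offcut at about (367,220), with its handle top at (368,185). The rest is at (257,206), the pots at (243,167) and (432,288), and the spanner at (250,264). In the top picture the gauge is at (233,254), the rest at (344,222), the pots at (148,248) and (416,252), and the spanner at (277,167).

```bash
cat > h.py <<'E'
from bench import r, viewer, telemetry
import cv2,numpy as np
from scipy.spatial.transform import Rotation as R
def ray(s,u,v):
    P=s["pose"];d=P[:3,:3]@np.array([(u-s["cx"])/s["fx"],-(v-s["cy"])/s["fy"],-1.]);return P[:3,3],d/np.linalg.norm(d)
def atz(s,u,v,z):
    o,d=ray(s,u,v);return o+d*(z-o[2])/d[2]
def tri(*obs):
    A=np.zeros((3,3));b=np.zeros(3)
    for s,u,v in obs:
        o,d=ray(s,u,v);M=np.eye(3)-np.outer(d,d);A+=M;b+=M@o
    p=np.linalg.solve(A,b)
    return p,[float(np.linalg.norm(np.cross(p-ray(*x)[0],ray(*x)[1]))) for x in obs]
def proj(s,p):
    q=np.linalg.inv(s["pose"])@np.append(p,1);return np.array([s["cx"]+s["fx"]*q[0]/-q[2],s["cy"]+s["fy"]*q[1]/q[2]])
def local(target_pos,Rt):  # shift and turn in tool axes from measured pose
    q=telemetry.sense();R0=R.from_euler("xyz",q["tcp_rot"],degrees=True)
    return R0.inv().apply(np.array(target_pos)-q["tool_pos"]),(R0.inv()*Rt).as_rotvec(degrees=True)
def blob(m,roi):
    z=np.zeros_like(m);x0,y0,x1,y1=roi;z[y0:y1,x0:x1]=m[y0:y1,x0:x1]
    n,l,st,c=cv2.connectedComponentsWithStats(z);i=1+np.argmax(st[1:,4]);return (l==i).astype(np.uint8),c[i],st[i]
E
python3 - <<'E'
from h import *
S=viewer.snapshot("scene");T=viewer.snapshot("top")
h=lambda s:cv2.cvtColor(s["pixels"],cv2.COLOR_BGR2HSV)
blue=lambda s:cv2.inRange(h(s),(100,120,50),(130,255,255))
for nm,f,rs,rt in[("blue",blue,(225,180,290,230),(320,195,370,250))]:
    ms,cs,ss=blob(f(S),rs);mt,ct,st=blob(f(T),rt);print(nm,cs,ss,ct,st,tri((S,*cs),(T,*ct)))
    c=cv2.findContours(mt,0,2)[0][0];q=cv2.boxPoints(cv2.minAreaRect(c));print([atz(T,*p,14).round() for p in q])
print("handle",tri((S,368.5,186),(T,233,254.5)))
a=cv2.resize(S["pixels"][160:270,310:420],None,fx=4,fy=4,interpolation=2)
b=cv2.resize(T["pixels"][215:290,195:275],None,fx=4.5,fy=4.5,interpolation=2)
o=np.zeros((440,800,3),np.uint8);o[:440,:440]=a;o[:338,440:800]=b[:338];cv2.imwrite("pics/c1.png",o)
for n,p in dict(potA=(148,248),potB=(416,252),sp=(277,167)).items():print(n,atz(T,*p,60).round())
E
```

```text
blue [257.92021277 209.875     ] [236 199  43  23 376] [343.72627235 221.95185695] [328 204  33  37 727] (array([ 604.78686133, -209.16853294,    1.17827967]), [2.4144279350244324, 2.4144279350243654])
[array([ 652., -158.,   14.]), array([ 667., -245.,   14.]), array([ 561., -262.,   14.]), array([ 546., -175.,   14.])]
handle (array([491.31054003, 128.23352629, 202.69606127]), [9.434323738498689, 9.434323738498565])
potA [508. 390.  60.]
potB [ 517. -423.   60.]
sp [767.   7.  60.]
```

View pics/c1.png

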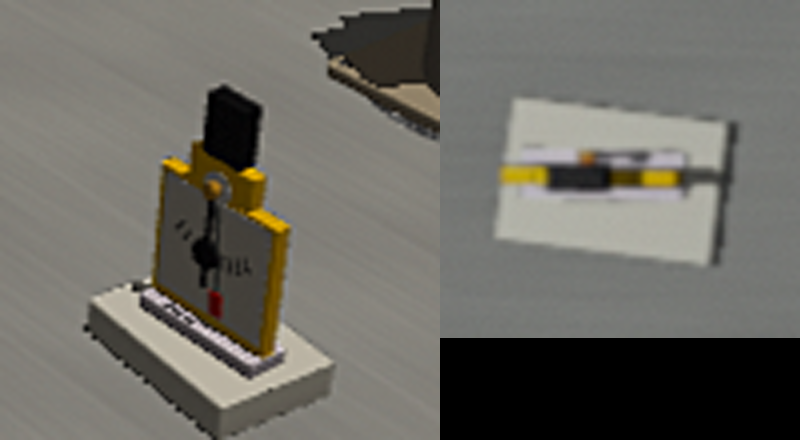

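The crop's left half (scene view) has the handle's top face at about (236,97), the pivot at (213,187), the pointer tip at (204,285) and the red mark at (216,303), just to the pointer's +y side. Its right half (top view) has the handle at (579,177). Next I'll take wrist views.

```bash
python3 - <<'E'
from h import *
S=viewer.snapshot("scene");T=viewer.snapshot("top");W=viewer.snapshot("wrist")
print(tri((S,369,184.2),(T,225.9,254.3)))
q=telemetry.sense();R0=R.from_euler("xyz",q["tcp_rot"],degrees=True)
print("cam in tool",R0.inv().apply(W["pose"][:3,3]-q["tool_pos"]).round(1));print((R0.inv().as_matrix()@W["pose"][:3,:3]).round(3),W["fx"],W["cx"],W["cy"])
E
```

```text
(array([495.87887984, 141.65766496, 215.55292455]), [3.257270045513143, 3.2572700455130605])
cam in tool [  77.3    0.2 -142.7]
[[-0.001  0.952  0.305]
 [ 1.     0.001  0.001]
 [ 0.001  0.305 -0.952]] 355.43678693491347 278.8102003953808 202.5006957169298
```

```bash
cat >> h.py <<'E'
def camto(target,yaw,tilt,dist):
    """tool pose so the wrist camera looks at target; tool x at yaw, tool pitched by tilt so view leans 18+tilt back"""
    Rt=R.from_euler("z",yaw,degrees=True)*R.from_euler("y",tilt,degrees=True)*R.from_euler("x",180,degrees=True)
    c=np.array(target)-dist*Rt.apply([-.305,0,.952]);return c-Rt.apply([77.3,0,-142.7]),Rt
E
python3 - <<'E'
from h import *
p,Rt=camto([505,142,110],0,35,290);print(p,Rt.apply([0,0,1]));print(*local(p,Rt))
E
```

```text
[590.63717037 142.         212.8631224 ] [-5.73576436e-01 -1.22464680e-16 -8.19152044e-01]
[-507.58448253 -266.06281115   18.27957597] [ 48.37045249  -8.41602552 153.43939445]
```

The manual's scale: shifts go in shares of 600 mm and turns go in shares of 360 degrees. Converting my numbers, -400 mm is -0.6667, -210 mm is -0.35, 80 degrees is 0.2222.

```bash
echo '[[0.0083, -0.0028, 0.0278, -0.0333, -0.0167, -0.0833, 85], [0.0167, -0.0028, 0.0556, -0.1, -0.05, -0.1667, 85], [0.0278, -0.0056, 0.0861, -0.2, -0.1, -0.2, 85], [0.0361, -0.0056, 0.1139, -0.3, -0.1583, -0.2, 85], [0.0444, -0.0083, 0.1417, -0.4, -0.2083, -0.2, 85], [0.0528, -0.0083, 0.1694, -0.5, -0.2583, -0.2, 85], [0.0611, -0.0111, 0.1972, -0.5833, -0.3083, -0.2, 85], [0.0694, -0.0111, 0.2222, -0.6667, -0.35, -0.2, 85]]' | python3 steer.py; python3 - <<'E'
from h import *
p,Rt=camto([505,142,110],0,35,290);print(*local(p,Rt))
E
```

```text
time: 1.35
tool_pos: [498.5, 241.8, 351.4]
tcp_rot: [-164.5, 17.6, 81.1]
ft_force: [0.9, 0.5, 0.4]
finger_gap: 84.9
grip_force: 0.0
[-38.54451302 144.74135844 123.32842592] [22.75459299 -4.32854376 73.34698624]
```

Converted, 144.7 mm is 0.2412, 140 mm is 0.2333, 73.35 degrees is 0.2038.

```bash
echo '[[0.0083, -0.0017, 0.0278, -0.01, 0.04, 0.0167, 85], [0.0167, -0.0033, 0.0556, -0.02, 0.08, 0.0333, 85], [0.025, -0.005, 0.0833, -0.03, 0.12, 0.0583, 85], [0.0347, -0.0067, 0.1111, -0.04, 0.16, 0.0917, 85], [0.0433, -0.0083, 0.1389, -0.05, 0.2, 0.1333, 85], [0.0514, -0.0097, 0.1667, -0.06, 0.2333, 0.175, 85], [0.0631, -0.0119, 0.1944, -0.0642, 0.2412, 0.205, 85], [0.0632, -0.012, 0.2038, -0.0642, 0.2412, 0.2055, 85]]' | python3 steer.py;echo '[[0, 0, 0, 0, 0, 0, 85]]' | python3 steer.py; python3 - <<'E'
from h import *
W=viewer.snapshot("wrist");cv2.imwrite("pics/w1.png",W["pixels"]);np.save("w1pose.npy",W["pose"])
E
```

```text
time: 2.35
tool_pos: [589.5, 142.0, 209.2]
tcp_rot: [179.9, 35.3, -0.1]
ft_force: [-0.1, -0.9, -0.4]
finger_gap: 85.2
grip_force: 0.0
time: 2.48
tool_pos: [590.1, 143.5, 212.2]
tcp_rot: [-179.9, 35.0, 0.3]
ft_force: [-0.6, -0.0, -0.3]
finger_gap: 85.3
grip_force: 0.0
```

View pics/w1.png

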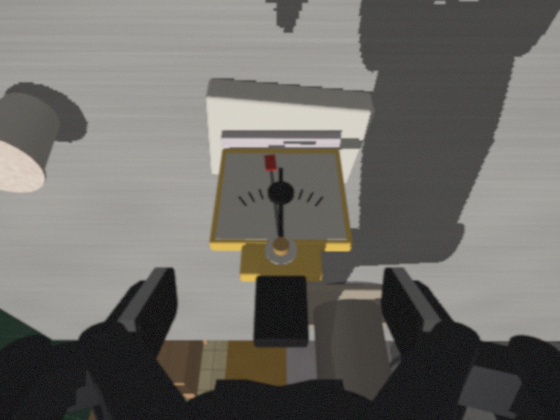

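The wrist view shows the dial upside down: pivot (281,245), black pointer tip (281,170) and red mark (270,163) to the left, which is +y. The plate's top corners are at (212,243) and (350,243), its bottom corners at (222,150) and (340,150), and the handle is at x 255–307. I'll fit the gauge pose and the mark angle.

```bash
python3 - <<'E'
import cv2,numpy as np
a=cv2.imread("pics/w1.png")[125:350,200:365]
cv2.imwrite("pics/w1c.png",np.hstack([cv2.resize(a[:130],None,fx=4.5,fy=4.5,interpolation=0)]))
E
```

```text
(no output)
```

View pics/w1c.png

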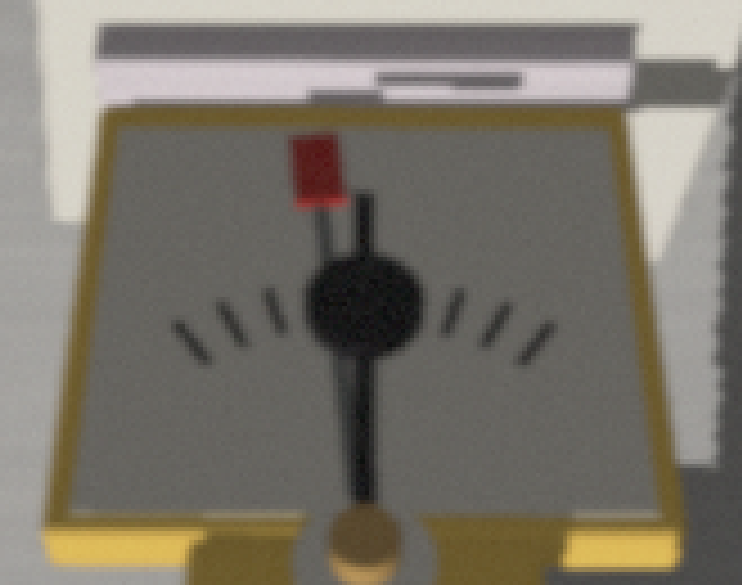

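```bash
cat > fit.py <<'E'
from h import *
from scipy.optimize import least_squares
W=dict(fx=355.43678693491347,fy=355.43678693491347,cx=278.8102003953808,cy=202.5006957169298,pose=np.load("w1pose.npy"))
M=np.array([[17,55,0],[17,-55,0],[17,55,12],[17,-55,12],[6,55,12],[6,-55,12],[6,55,116],[6,-55,116]],float)
U=np.array([[101,25],[635,25],[98,59],[631,59],[107,107],[622,107],[45,525],[682,525]])/4.5+[200-.4,125-.4]
G=lambda p,m:R.from_euler("xyz",[p[4],p[5],p[3]],degrees=True).apply(m)+p[:3]
res=lambda p:np.r_[(np.array([proj(W,x) for x in G(p,M)])-U).ravel()]
f=least_squares(lambda p:np.r_[res(p),p[4]/.5,p[5]/.5],[490,140,30,0,0,0]);p=f.x
print(p.round(2),res(p).reshape(-1,2).round(2).tolist())
mk=np.array([[320.5,197.5],[314.5,136]])/4.5+[199.6,124.6]
def mres(a):
    m=[[a[1],rr*np.sin(a[0]),122-rr*np.cos(a[0])] for rr in(80,98)];return (np.array([proj(W,x) for x in G(p,np.array(m))])-mk).ravel()
g=least_squares(mres,[.15,12],x_scale=[.1,5]);print("mark",g.x,g.fun)
ptr=np.array([[364,306],[364,193]])/4.5+[199.6,124.6]
for x,q,k in((12,ptr[1],78),):
    k=least_squares(lambda a:proj(W,G(p,np.array([[a[1],78*np.sin(a[0]),122-78*np.cos(a[0])]]))[0])-q,[0,12],x_scale=[.1,5]);print("ptr",k.x,k.fun)
E
python3 fit.py
```

```text
[ 4.9305e+02  1.4157e+02  2.5640e+01  4.3000e-01 -2.4000e-01  8.0000e-02] [[0.7, -0.15], [-1.89, -0.16], [0.06, 0.97], [0.27, 0.97], [-0.41, -1.04], [0.73, -1.01], [-0.08, 0.01], [0.5, 0.28]]
mark [0.10751143 8.96995369] [ 0.21988008  0.30416092 -0.18833696 -0.30071156]
ptr [1.82803790e-03 1.23224565e+01] [-4.63842298e-11  2.71143108e-11]
```

```bash
python3 - <<'E'
from h import *
for t,d in((35,270),(0,270)):
    p,Rt=camto([606,-210,30],9,t,d);print(p,*local(p,Rt))
E
```

```text
[ 674.86108546 -199.09347552  120.76528374] [120.03100793 343.74457619  27.45988314] [-5.05488673 -0.01983417 -7.02687717]
[ 610.98782612 -209.21000595  144.34      ] [ 54.12401972 353.43097452  44.79041361] [-2.75035949 34.91273176 -8.35057446]
```

Converted, 344 mm is 0.5733, 315 mm is 0.525, -7 degrees is -0.0194.

```bash
echo '[[-0.0028, 0, -0.0028, 0.0333, 0.0833, 0, 85], [-0.0056, 0, -0.0056, 0.0667, 0.1667, 0.0083, 85], [-0.0083, 0, -0.0083, 0.1, 0.25, 0.0167, 85], [-0.0111, 0, -0.0139, 0.1333, 0.3417, 0.025, 85], [-0.0139, 0, -0.0167, 0.1667, 0.4333, 0.0333, 85], [-0.0139, 0, -0.0194, 0.1917, 0.525, 0.045, 85], [-0.0139, 0, -0.0194, 0.2, 0.5733, 0.045, 85], [-0.0139, 0, -0.0194, 0.2, 0.5733, 0.045, 85]]' | python3 steer.py; echo '[[0, 0, 0, 0, 0, 0, 85]]' | python3 steer.py;python3 - <<'E'
from h import *
W=viewer.snapshot("wrist");cv2.imwrite("pics/w2.png",W["pixels"]);np.save("w2pose.npy",W["pose"])
p,Rt=camto([606,-210,30],9,0,270);print(p,*local(p,Rt))
E
```

```text
time: 3.52
tool_pos: [674.2, -201.7, 120.5]
tcp_rot: [-180.0, 35.0, 8.8]
ft_force: [0.2, 0.3, 0.8]
finger_gap: 85.0
grip_force: 0.0
time: 3.65
tool_pos: [675.0, -198.3, 121.7]
tcp_rot: [-180.0, 34.9, 9.0]
ft_force: [0.7, 0.0, -1.0]
finger_gap: 85.0
grip_force: 0.0
[ 610.98782612 -209.21000595  144.34      ] [-66.21090233   1.22536422  18.96433417] [-4.76277260e-03  3.49436337e+01  1.29533266e-02]
```

Converted, -66 mm is -0.11, -50 mm is -0.0833, 35 degrees is 0.0972.

```bash
echo '[[0, 0.025, 0, -0.0283, 0, 0.0083, 85], [0, 0.05, 0, -0.0567, 0, 0.0167, 85], [0, 0.075, 0, -0.0833, 0, 0.025, 85], [0, 0.0972, 0, -0.11, 0.0017, 0.0317, 85], [0, 0.0972, 0, -0.11, 0.0017, 0.0317, 85], [0, 0.0972, 0, -0.11, 0.0017, 0.0317, 85]]' | python3 steer.py;python3 - <<'E'
from h import *
W=viewer.snapshot("wrist");cv2.imwrite("pics/w3.png",W["pixels"]);np.save("w3pose.npy",W["pose"])
a=cv2.imread("pics/w2.png")
c=lambda i:cv2.resize(i[100:340,150:410],None,fx=1.54,fy=1.54)
cv2.imwrite("pics/rest.png",np.hstack([c(a),c(W["pixels"])]));print(c(a).shape)
E
```

```text
time: 4.45
tool_pos: [609.0, -209.2, 144.8]
tcp_rot: [180.0, -0.0, 8.9]
ft_force: [-0.3, -0.2, 1.2]
finger_gap: 85.3
grip_force: 0.0
(370, 400, 3)
```

View pics/rest.png

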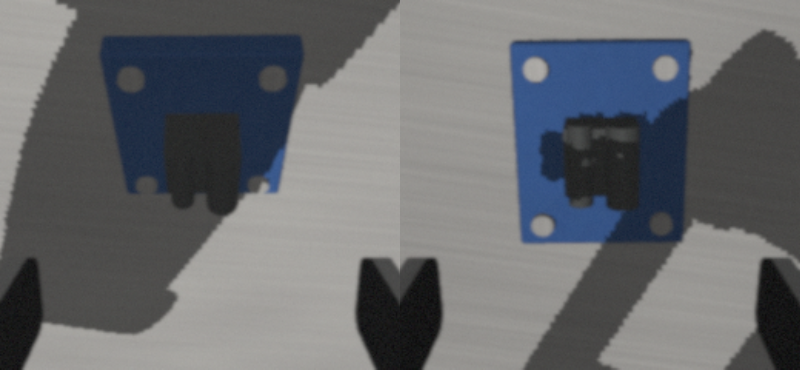

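Left panel (tilted view): the rest's two humps, the right-hand (-y) one larger and higher, so the rest's yaw is near +9°. The base's top-face corners are about (103,56), (302,56), (128,192) and (279,193) there, and (512,46), (690,45), (523,242) and (682,242) in the right panel.

```bash
cat > fitr.py <<'E'
from h import *
from scipy.optimize import least_squares
K=dict(fx=355.43678693491347,fy=355.43678693491347,cx=278.8102003953808,cy=202.5006957169298)
A=dict(K,pose=np.load("w2pose.npy"));B=dict(K,pose=np.load("w3pose.npy"))
f=lambda u,o:((u[0]-o)/1.54+149.8,u[1]/1.54+99.8)
top=[[55,45,14],[55,-45,14],[-55,45,14],[-55,-45,14]]
ob=[(A,m,f(u,0)) for m,u in zip(top+[[55,45,0],[55,-45,0]],[(103,56),(302,56),(128,192),(279,193),(101,37),(302,36)])]
ob+=[(B,m,f(u,400)) for m,u in zip(top,[(512,46),(690,45),(523,242),(682,242)])]
G=lambda p,m:R.from_euler("z",p[3],degrees=True).apply(m)+p[:3]
def res(sel,p):return np.array([proj(s,G(p,m))-u for s,m,u in ob if sel(s)]).ravel()
for sel in(lambda s:1,lambda s:s is A,lambda s:s is B):
    g=least_squares(lambda p:res(sel,p),[606,-210,0,9]);print(g.x.round(2),g.fun.reshape(-1,2).round(1).tolist())
p=least_squares(lambda p:res(lambda s:1,p),[606,-210,0,9]).x
for m in([20,-10,50],[20,10,46],[-20,-10,50],[-20,10,46]):print([((proj(s,G(p,m))-[149.8,99.8])*1.54).round() for s in(A,B)])
E
python3 fitr.py
```

```text
[ 603.66 -211.66   -2.2     9.36] [[-1.7, -0.5], [2.0, -1.3], [-0.0, 1.3], [-0.6, 0.2], [1.7, -1.7], [-0.4, -1.9], [-1.4, 0.2], [0.8, -0.2], [-1.1, 3.1], [0.5, 2.2]]
[ 601.42 -211.91   -3.7     9.41] [[-1.2, 0.6], [1.0, -0.4], [0.3, 1.4], [-1.1, 0.2], [2.2, -0.6], [-1.3, -0.8]]
[ 603.2  -212.01   -8.07    9.24] [[0.3, -0.0], [0.0, -0.2], [-0.0, 0.5], [-0.3, -0.2]]
[array([225., 168.]), array([224., 132.])]
[array([181., 161.]), array([180., 130.])]
[array([223., 214.]), array([223., 214.])]
[array([184., 208.]), array([181., 211.])]
```

```bash
python3 - <<'E'
from h import *
print(*local([497,141.6,300],R.from_euler("xyz",[180,0,90.4],degrees=True)))
E
```

```text
[ -57.27783067 -364.21310271 -155.30692794] [ 4.23396935e-02  2.82818938e-02 -8.14619344e+01]
```

Converted, -364.2 mm is -0.607, -325 mm is -0.5417, -81.5 degrees is -0.2264.

```bash
echo '[[0, 0, -0.0278, 0, -0.05, -0.0667, 85], [0, 0, -0.0556, -0.0167, -0.125, -0.1333, 85], [0, 0, -0.0833, -0.0333, -0.2083, -0.1833, 85], [0, 0, -0.1111, -0.05, -0.2917, -0.2333, 85], [0, 0, -0.1389, -0.0667, -0.375, -0.2583, 85], [0, 0, -0.1667, -0.0833, -0.4583, -0.2583, 85], [0, 0, -0.1972, -0.095, -0.5417, -0.2583, 85], [0, 0, -0.2264, -0.0955, -0.607, -0.2588, 85]]' | python3 steer.py; echo '[[0, 0, 0, 0, 0, 0, 85]]' | python3 steer.py;python3 - <<'E'
from h import *
print(*local([497,141.6,179],R.from_euler("xyz",[180,0,90.4],degrees=True)))
W=viewer.snapshot("wrist");cv2.imwrite("pics/w4.png",W["pixels"]);np.save("w4pose.npy",W["pose"])
E
```

```text
time: 5.5
tool_pos: [497.7, 143.7, 300.1]
tcp_rot: [180.0, 0.1, 90.9]
ft_force: [-0.3, 0.4, -0.2]
finger_gap: 85.4
grip_force: 0.0
time: 5.62
tool_pos: [497.8, 144.3, 299.9]
tcp_rot: [-180.0, 0.0, 90.8]
ft_force: [-0.5, -0.8, -0.6]
finger_gap: 84.8
grip_force: 0.0
[ -2.59203501  -0.8371224  120.86779743] [-0.00797807  0.02223746  0.38622589]
```

View pics/w4.png

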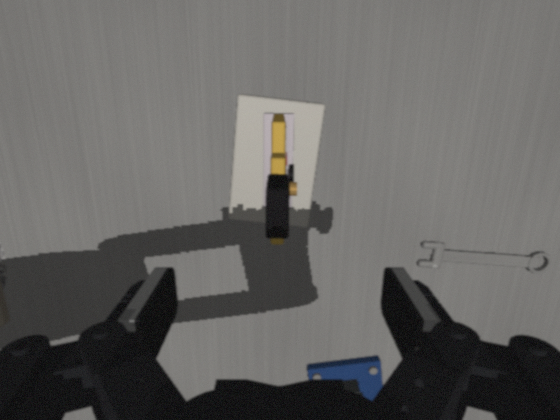

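The wrist view from above shows the handle's black top at columns 268–289, with its far (-y) edge at row 237. I'll check that against the model.

```bash
python3 - <<'E'
from h import *
K=dict(fx=355.43678693491347,fy=355.43678693491347,cx=278.8102003953808,cy=202.5006957169298,pose=np.load("w4pose.npy"))
for m in([-8,-18,218],[8,-18,218],[8,18,218],[-8,18,172]):print(m,proj(K,np.array([497,141.6,0])+m).round(1))
for u in((267.5,238),(289,238)):print(atz(K,*u,218).round(1))
E
```

```text
[-8, -18, 218] [264.7 239.3]
[8, -18, 218] [288.  239.5]
[8, 18, 218] [289.1 189. ]
[-8, 18, 172] [266.9 172.8]
[490.9 124.6 218. ]
[505.7 124.7 218. ]
```

Converted, 121 mm is 0.2017, -2.3 mm is -0.0038, 0.4 degrees is 0.0011.

```bash
echo '[[0, 0, 0.0011, -0.0033, 0, 0.0583, 85], [0, 0, 0.0011, -0.0038, 0, 0.1167, 85], [0, 0, 0.0011, -0.0038, 0, 0.1667, 85], [0, 0, 0.0011, -0.0038, 0, 0.1917, 85], [0, 0, 0.0011, -0.0038, 0, 0.2017, 85], [0, 0, 0.0011, -0.0038, 0, 0.2017, 85]]' | python3 steer.py && echo '[[0, 0, 0, 0, 0, 0, 10], [0, 0, 0, 0, 0, 0, 10], [0, 0, 0, 0, 0, 0, 10], [0, 0, 0, 0, 0, 0, 10], [0, 0, 0, 0, 0, 0, 10], [0, 0, 0, 0, 0, 0, 10], [0, 0, 0, 0, 0, 0, 10], [0, 0, 0, 0, 0, 0, 10]]' | python3 steer.py 60
```

```text
time: 6.42
tool_pos: [498.3, 138.2, 178.5]
tcp_rot: [180.0, 0.0, 89.9]
ft_force: [0.5, -0.3, -0.2]
finger_gap: 85.2
grip_force: 0.0
time: 7.42
tool_pos: [497.9, 138.3, 178.1]
tcp_rot: [180.0, 0.0, 90.0]
ft_force: [-1.4, -0.1, 5.1]
finger_gap: 15.0
grip_force: 59.9
```

Converted, -120 mm is -0.2, -90 mm is -0.15.

```bash
echo '[[0, 0, 0, 0, 0, -0.0167, 10], [0, 0, 0, 0, 0, -0.05, 10], [0, 0, 0, 0, 0, -0.1, 10], [0, 0, 0, 0, 0, -0.15, 10], [0, 0, 0, 0, 0, -0.2, 10], [0, 0, 0, 0, 0, -0.2, 10], [0, 0, 0, 0, 0, -0.2, 10]]' | python3 steer.py ; cat > tgt.py <<'E'
from h import *
import sys
def tgt(h,lean,off=(605.5,-211.5),yaw=9.35,dy=3.8,gz=148.1):
    Rg=R.from_euler("z",yaw,degrees=True)*R.from_rotvec([-lean,0,0])
    s,c=np.sin(lean),np.cos(lean);z=max((-10*s+42*c+8)/c,(10*s+40*c+6)/c)
    return np.array([*off,z+h])+Rg.apply([0,-dy,gz]),Rg*R.from_euler("xyz",[180,0,90],degrees=True)
if __name__=="__main__":
    p,Rt=tgt(float(sys.argv[1]),float(sys.argv[2]));print(p.round(1),*[x.round(2) for x in local(p,Rt)],telemetry.sense()["ft_force"].round(1))
E
python3 tgt.py 60 .107
```

```text
time: 8.3
tool_pos: [497.1, 138.2, 295.9]
tcp_rot: [-179.9, 0.0, 90.0]
ft_force: [-0.0, -0.5, -6.4]
finger_gap: 15.1
grip_force: 58.7
[ 603.5 -199.6  256.6] [-337.71  106.77   39.25] [-0.64 -6.09 -9.37] [-0.  -0.5 -6.4]
```

Converted, -330 mm is -0.55, -310 mm is -0.5167, -9.4 degrees is -0.0261.

```bash
echo '[[0, 0, 0, -0.0333, 0.01, 0, 10], [0, -0.0028, -0.0028, -0.1, 0.03, 0, 10], [0, -0.0056, -0.0083, -0.1833, 0.0567, 0, 10], [-0.0006, -0.0083, -0.0139, -0.275, 0.0867, 0, 10], [-0.0011, -0.0111, -0.0194, -0.3667, 0.1167, 0, 10], [-0.0014, -0.0139, -0.0222, -0.45, 0.1433, 0.0167, 10], [-0.0017, -0.0167, -0.0261, -0.5167, 0.1667, 0.0417, 10], [-0.0017, -0.0169, -0.0261, -0.55, 0.1767, 0.0583, 10]]' | python3 steer.py ; echo '[[0, 0, 0, 0, 0, 0, 10], [0, 0, 0, 0, 0, 0, 10]]' | python3 steer.py; python3 tgt.py 20 .107
```

```text
time: 9.3
tool_pos: [602.3, -193.3, 258.7]
tcp_rot: [-179.8, 6.0, 99.3]
ft_force: [-0.9, 0.1, -5.1]
finger_gap: 15.4
grip_force: 59.1
time: 9.55
tool_pos: [603.2, -190.7, 262.1]
tcp_rot: [180.0, 6.0, 99.4]
ft_force: [0.1, -0.3, -4.8]
finger_gap: 15.2
grip_force: 59.3
[ 603.5 -199.6  216.6] [-4.01 -1.12 46.13] [ 0.05 -0.08  0.04] [ 0.1 -0.3 -4.8]
```

Converted, 46 mm is 0.0767, 42 mm is 0.07, -0.1 degrees is -0.0003.

```bash
echo '[[0, 0, 0, -0.0017, 0, 0.025, 10], [0, 0, 0, -0.0033, -0.0017, 0.05, 10], [0, 0, 0, -0.0067, -0.0017, 0.07, 10], [0, -0.0003, 0, -0.0067, -0.0017, 0.0767, 10], [0, -0.0003, 0, -0.0067, -0.0017, 0.0767, 10], [0, -0.0003, 0, -0.0067, -0.0017, 0.0767, 10], [0, -0.0003, 0, -0.0067, -0.0017, 0.0767, 10], [0, -0.0003, 0, -0.0067, -0.0017, 0.0767, 10]]' | python3 steer.py ; echo '[[0, 0, 0, 0, 0, 0, 10], [0, 0, 0, 0, 0, 0, 10], [0, 0, 0, 0, 0, 0, 10], [0, 0, 0, 0, 0, 0, 10], [0, 0, 0, 0, 0, 0, 10], [0, 0, 0, 0, 0, 0, 10], [0, 0, 0, 0, 0, 0, 10], [0, 0, 0, 0, 0, 0, 10]]' | python3 steer.py; python3 - <<'E'
from h import *
ims=[viewer.snapshot("scene")["pixels"].astype(float) for _ in range(6)]
T=viewer.snapshot("top");s=np.mean(ims,0).astype(np.uint8)
cv2.imwrite("pics/s5full.png",s);cv2.imwrite("pics/t5full.png",T["pixels"])
S=viewer.snapshot("scene");P,Rt=None,None
q=telemetry.sense();print(proj(S,q["tool_pos"]),proj(T,q["tool_pos"]))
u=proj(S,q["tool_pos"]).astype(int);a=s[u[1]-30:u[1]+90,u[0]-60:u[0]+60];print(u)
cv2.imwrite("pics/s5.png",cv2.resize(a,None,fx=5,fy=5,interpolation=cv2.INTER_CUBIC))
E
python3 tgt.py 0 .107
```

```text
time: 10.55
tool_pos: [604.3, -200.7, 218.0]
tcp_rot: [179.9, 6.2, 99.4]
ft_force: [-0.8, 0.4, -5.1]
finger_gap: 15.5
grip_force: 59.2
time: 11.55
tool_pos: [604.1, -200.7, 217.5]
tcp_rot: [179.9, 6.2, 99.4]
ft_force: [-0.2, -0.7, -4.6]
finger_gap: 14.9
grip_force: 59.3
[257.84566311 148.13046755] [353.16849738 218.12973026]
[257 148]
[ 603.5 -199.6  196.6] [ 3.42 -0.4  20.68] [0.11 0.1  0.02] [ 0.5 -0.7 -5.7]
```

View pics/s5.png

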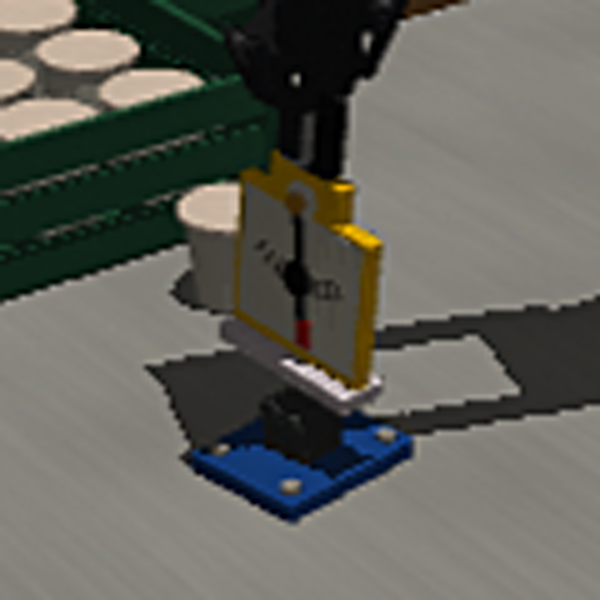

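The scene crop shows the gauge hovering over the stud with its +y end (right) down. The pivot is at (295,203), the pointer weight at (295,278) and the red mark at (303,335), right under the pointer. I'll check this numerically against the model.

```bash
cat > chk.py <<'E'
from h import *
S=viewer.snapshot("scene")
def red(img,roi):
    h=cv2.cvtColor(img,cv2.COLOR_BGR2HSV);m=cv2.inRange(h,(0,130,60),(6,255,255))|cv2.inRange(h,(172,130,60),(180,255,255))
    b,c,st=blob(m,roi)
    w=img[...,2].astype(float)-img[...,1];w=np.clip(w-25,0,None)*cv2.dilate(b,np.ones((3,3)));yy,xx=np.mgrid[:420,:560]
    return np.array([(w*xx).sum(),(w*yy).sum()])/w.sum(),st[4]
def black(img,roi):
    x0,y0,x1,y1=roi;g=img.max(2).astype(float);w=np.clip(60-g,0,None);z=np.zeros_like(w);z[y0:y1,x0:x1]=w[y0:y1,x0:x1];yy,xx=np.mgrid[:420,:560];return np.array([(z*xx).sum(),(z*yy).sum()])/z.sum()
def pred(Pg,Rg,mark,ptr):
    f=lambda a,rr,x:proj(S,Rg.apply([x,rr*np.sin(a),122-rr*np.cos(a)])+Pg)
    return f(mark,89,9),f(ptr,42,13)
E
python3 - <<'E'
from chk import *
i0=cv2.imread("pics/scene0.png");i1=cv2.imread("pics/s5full.png")
w=cv2.imread("pics/w1.png");print("wrist red",red(w,(250,145,290,180)))
a=red(i0,(350,225,375,245));b=red(i1,(240,170,280,195));print(a,b)
# weight centre: boxes about the blob
c=black(i0,(356,217,367,228));d=black(i1,(251,168,262,179));print(c,d)
from tgt import tgt
q=telemetry.sense();Rt=R.from_euler("xyz",q["tcp_rot"],degrees=True);Rg=Rt*R.from_euler("xyz",[180,0,90],degrees=True).inv()
print(Rg.as_euler("zyx",degrees=True))
Pg=q["tool_pos"]-Rg.apply([0,-3.8,148.1])
for nm,P,Rr,ptr,o in(("s0",np.array([497.5,142,30]),R.identity(),0,a[0]-c),("now",Pg,Rg,.1075,b[0]-d)):
    for mk in(.09,.1075,.125):
        m,p=pred(P,Rr,mk,ptr);print(nm,mk,(m-p).round(2),"obs",o.round(2),"abs",m.round(1),p.round(1))
E
```

```text
wrist red (array([270.20068027, 163.81424792]), np.int32(138))
(array([363.53129549, 235.17612809]), np.int32(19)) (array([257.2751004 , 184.05220884]), np.int32(16))
[361.09696547 222.5204046 ] [255.91855979 173.08486927]
[ 9.31422132 -1.11625575 -6.13492416]
s0 0.09 [ 1.65 15.12] obs [ 2.43 12.66] abs [362.  235.2] [360.3 220.1]
s0 0.1075 [ 2.06 15.33] obs [ 2.43 12.66] abs [362.4 235.4] [360.3 220.1]
s0 0.125 [ 2.47 15.54] obs [ 2.43 12.66] abs [362.8 235.6] [360.3 220.1]
now 0.09 [ 0.83 13.16] obs [ 1.36 10.97] abs [256.1 183.6] [255.3 170.5]
now 0.1075 [ 1.19 13.34] obs [ 1.36 10.97] abs [256.4 183.8] [255.3 170.5]
now 0.125 [ 1.55 13.51] obs [ 1.36 10.97] abs [256.8 184. ] [255.3 170.5]
```

```bash
python3 - <<'E'
from chk import *
from tgt import tgt
f=lambda p:((proj(S,p)-[197,118])*5+2).round()
Z=R.from_euler("z",9.35,degrees=True);O=np.array([605.5,-211.5,0])
for m in([55,-45,14],[55,45,14],[-55,45,14],[17,-18,38],[17,18,38]):print("rest",m,f(Z.apply(m)+O))
q=telemetry.sense();Rg=R.from_euler("xyz",q["tcp_rot"],degrees=True)*R.from_euler("xyz",[180,0,90],degrees=True).inv();Pg=q["tool_pos"]-Rg.apply([0,-3.8,148.1])
for m in([17,-55,0],[17,55,0],[-17,55,12],[6,-55,116],[6,55,116],[6,30,142],[6,-55,12]):print("g",m,f(Rg.apply(m)+Pg))
print(*local(*tgt(3,.109)))
E
```

```text
rest [55, -45, 14] [186. 449.]
rest [55, 45, 14] [286. 504.]
rest [-55, 45, 14] [412. 435.]
rest [17, -18, 38] [259. 409.]
rest [17, 18, 38] [299. 430.]
g [17, -55, 0] [214. 335.]
g [17, 55, 0] [339. 415.]
g [-17, 55, 12] [380. 378.]
g [6, -55, 116] [236. 168.]
g [6, 55, 116] [366. 245.]
g [6, 30, 142] [339. 188.]
g [6, -55, 12] [228. 313.]
[ 3.3938649  -0.36405284 17.71574482] [ 0.1071452  -0.01088891  0.01800658]
```

Converted, 17.7 mm is 0.0295, 15 mm is 0.025, 0.1 degrees is 0.0003.

```bash
echo '[[0.0003, 0, 0, 0.0017, 0, 0.0083, 10], [0.0003, 0, 0, 0.0033, 0, 0.0167, 10], [0.0003, 0, 0, 0.005, -0.0005, 0.025, 10], [0.0003, 0, 0, 0.0057, -0.0007, 0.0295, 10], [0.0003, 0, 0, 0.0057, -0.0007, 0.0295, 10], [0.0003, 0, 0, 0.0057, -0.0007, 0.0295, 10]]' | python3 steer.py;python3 tgt.py 0 .109; echo '[[0, 0, 0, 0.0002, 0, 0.0017, 10], [0, 0, 0, 0.0002, 0, 0.0017, 10], [0, 0, 0, 0.0002, 0, 0.0017, 10]]' | python3 steer.py|grep -E 'pos|rot|ft'; echo '[[0, 0, 0, 0.0002, 0, 0.0017, 10], [0, 0, 0, 0.0002, 0, 0.0017, 10], [0, 0, 0, 0.0002, 0, 0.0017, 10]]' | python3 steer.py|grep -E 'pos|rot|ft'
```

```text
time: 12.8
tool_pos: [603.6, -199.4, 199.8]
tcp_rot: [180.0, 6.2, 99.4]
ft_force: [0.4, -0.0, -5.1]
finger_gap: 15.6
grip_force: 59.3
[ 603.5 -199.3  196.6] [ 0.42 -0.1   3.23] [0.03 0.   0.02] [ 0.4 -0.  -5.1]
tool_pos: [603.5, -199.4, 198.6]
tcp_rot: [180.0, 6.2, 99.4]
ft_force: [-0.6, -0.1, -4.5]
tool_pos: [603.5, -199.3, 197.5]
tcp_rot: [180.0, 6.2, 99.4]
ft_force: [0.2, -0.2, -6.2]
```

Converted, 0.7 mm is 0.0012, 0.1 mm is 0.0002.

```bash
for i in 1 2 ; do :; done; echo '[[0, 0, 0, 0.0002, 0, 0.0012, 10], [0, 0, 0, 0.0002, 0, 0.0012, 10], [0, 0, 0, 0.0002, 0, 0.0012, 10]]' | python3 steer.py|grep -E 'pos|rot|ft'; echo '[[0, 0, 0, 0.0002, 0, 0.0012, 10], [0, 0, 0, 0.0002, 0, 0.0012, 10], [0, 0, 0, 0.0002, 0, 0.0012, 10]]' | python3 steer.py|grep -E 'pos|rot|ft'
```

```text
tool_pos: [603.4, -199.3, 196.8]
tcp_rot: [-180.0, 6.2, 99.4]
ft_force: [0.2, -0.9, -5.2]
tool_pos: [603.6, -199.4, 196.6]
tcp_rot: [180.0, 6.3, 99.4]
ft_force: [-1.2, 0.6, -1.5]
```

The manual's scale: shifts go in shares of 600 mm and turns go in shares of 360 degrees. Converting my numbers, 0.2 mm is 0.0003.

```bash
echo '[[0, 0, 0, 0, 0, 0.0003, 10], [0, 0, 0, 0, 0, 0.0003, 10], [0, 0, 0, 0, 0, 0.0003, 10], [0, 0, 0, 0, 0, 0.0003, 10], [0, 0, 0, 0, 0, 0.0003, 10], [0, 0, 0, 0, 0, 0.0003, 10], [0, 0, 0, 0, 0, 0.0003, 10], [0, 0, 0, 0, 0, 0.0003, 10]]' | python3 steer.py; echo '[[0, 0, 0, 0, 0, 0, 10], [0, 0, 0, 0, 0, 0, 10], [0, 0, 0, 0, 0, 0, 10], [0, 0, 0, 0, 0, 0, 10], [0, 0, 0, 0, 0, 0, 10], [0, 0, 0, 0, 0, 0, 10], [0, 0, 0, 0, 0, 0, 10], [0, 0, 0, 0, 0, 0, 10]]' | python3 steer.py|grep -E 'pos|rot|ft'; python3 - <<'E'
from chk import *
ims=[];ft=[]
for _ in range(10): ims.append(viewer.snapshot("scene")["pixels"].astype(float));q=telemetry.sense();ft.append(q["ft_force"])
print(np.mean(ft,0),q["tcp_rot"],q["wrist_torque"])
s=np.mean(ims,0).astype(np.uint8);cv2.imwrite("pics/s6full.png",s)
b,n=red(s,(240,180,280,210));print(b,n)
a=s[125:225,205:305];cv2.imwrite("pics/s6.png",cv2.resize(a,None,fx=6,fy=6,interpolation=cv2.INTER_CUBIC))
Rg=R.from_euler("xyz",q["tcp_rot"],degrees=True)*R.from_euler("xyz",[180,0,90],degrees=True).inv();Pg=q["tool_pos"]-Rg.apply([0,-3.8,148.1])
# predicted image offset of red centroid from weight for aligned, and line pivot->mark
for mk in(.09,.109,.13):
    m,p=pred(Pg,Rg,mk,.109);print(mk,m.round(2),p.round(2))
E
```

```text
time: 15.3
tool_pos: [603.7, -199.4, 196.6]
tcp_rot: [180.0, 6.3, 99.4]
ft_force: [-2.9, 1.0, 5.3]
finger_gap: 15.3
grip_force: 60.7
tool_pos: [603.7, -199.4, 196.6]
tcp_rot: [180.0, 6.3, 99.4]
ft_force: [-1.7, 2.1, 5.5]
[-2.21350215  1.83165153  5.5849863 ] [179.95149954   6.25993848  99.36489047] [ 0.29765042  0.60351278 -0.06202279]
[257.87202925 190.17184644] 16
0.09 [256.55 189.76] [255.74 176.81]
0.109 [256.94 189.96] [255.74 176.81]
0.13 [257.37 190.16] [255.74 176.81]
```

View pics/s6.png

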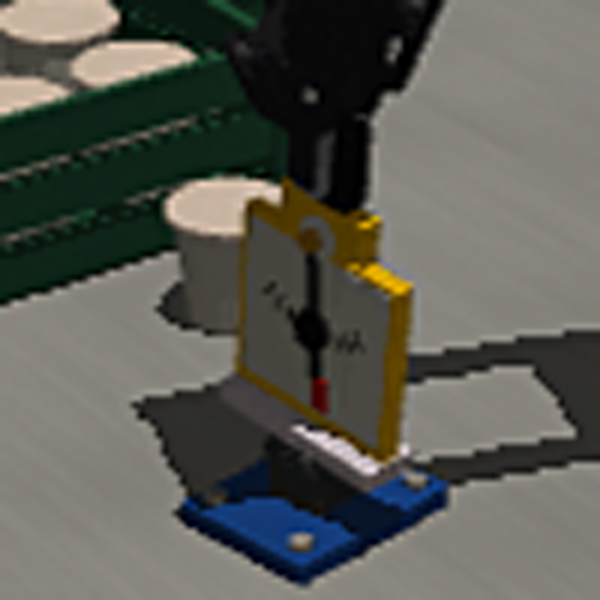

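The picture shows the gauge seated on the stud, with the pivot at (312,240), the pointer weight at (312,328) and the red mark at (319,395). That small offset is what the model predicts from parallax when they are aligned. The push is about 11 N, so I'll ease it.

Converted, -0.2 mm is -0.0003.

```bash
echo '[[0, 0, 0, 0, 0, -0.0003, 10], [0, 0, 0, 0, 0, -0.0003, 10], [0, 0, 0, 0, 0, -0.0003, 10], [0, 0, 0, 0, 0, -0.0003, 10], [0, 0, 0, 0, 0, -0.0003, 10], [0, 0, 0, 0, 0, -0.0003, 10], [0, 0, 0, 0, 0, -0.0003, 10], [0, 0, 0, 0, 0, -0.0003, 10]]' | python3 steer.py>/dev/null; echo '[[0, 0, 0, 0, 0, 0, 10], [0, 0, 0, 0, 0, 0, 10], [0, 0, 0, 0, 0, 0, 10], [0, 0, 0, 0, 0, 0, 10], [0, 0, 0, 0, 0, 0, 10], [0, 0, 0, 0, 0, 0, 10], [0, 0, 0, 0, 0, 0, 10], [0, 0, 0, 0, 0, 0, 10]]' | python3 steer.py; python3 - <<'E'
from chk import *
ims=[];ft=[];tr=[]
for _ in range(12): ims.append(viewer.snapshot("scene")["pixels"].astype(float));q=telemetry.sense();ft.append(q["ft_force"]);tr.append(q["tcp_rot"])
print(np.mean(ft,0),tr[-1])
s=np.mean(ims,0).astype(np.uint8);b,n=red(s,(240,180,280,210))
for f in("s5full","s6full"):
    i=cv2.imread(f"pics/{f}.png");
    bb,_=red(i,(240,170,280,205));c=bb-[1.3,11];x,y=np.round(c).astype(int);d=black(i,(x-5,y-5,x+6,y+6));print(f,bb-d)
c=b-[1.3,11];x,y=np.round(c).astype(int);print("now",b-black(s,(x-5,y-5,x+6,y+6)))
E
```

```text
time: 18.85
tool_pos: [603.7, -199.4, 196.6]
tcp_rot: [180.0, 6.3, 99.4]
ft_force: [-2.4, 1.7, 5.5]
finger_gap: 15.1
grip_force: 60.7
[-1.86104319  1.66291658  5.45251913] [179.95979255   6.25403754  99.3687042 ]
s5full [ 1.35654061 10.96733957]
s6full [ 1.42616395 10.93314226]
now [ 1.40995651 10.90464402]
```

Converted, -0.3 mm is -0.0005.

```bash
for k in 1; do echo '[[0, 0, 0, 0, 0, -0.0005, 10], [0, 0, 0, 0, 0, -0.0005, 10], [0, 0, 0, 0, 0, -0.0005, 10], [0, 0, 0, 0, 0, -0.0005, 10], [0, 0, 0, 0, 0, -0.0005, 10], [0, 0, 0, 0, 0, -0.0005, 10], [0, 0, 0, 0, 0, -0.0005, 10], [0, 0, 0, 0, 0, -0.0005, 10]]' | python3 steer.py|grep -E 'pos|rot|ft'; done; python3 - <<'E'
from h import *
import numpy as np
f=[]
for _ in range(8): viewer.snapshot("top");q=telemetry.sense();f.append(q["ft_force"])
print(np.mean(f,0),q["tool_pos"],q["tcp_rot"])
E
```

```text
tool_pos: [603.5, -199.3, 196.6]
tcp_rot: [180.0, 6.2, 99.4]
ft_force: [-0.8, 0.4, 5.9]
[-0.56343049  1.31310599  5.07477968] [ 603.52538435 -199.29774853  196.55420209] [179.98578687   6.24075075  99.36903016]
```

Converted, -0.4 mm is -0.0007.

```bash
echo '[[0, 0, 0, 0, 0, -0.0007, 10], [0, 0, 0, 0, 0, -0.0007, 10], [0, 0, 0, 0, 0, -0.0007, 10], [0, 0, 0, 0, 0, -0.0007, 10], [0, 0, 0, 0, 0, -0.0007, 10], [0, 0, 0, 0, 0, -0.0007, 10], [0, 0, 0, 0, 0, -0.0007, 10], [0, 0, 0, 0, 0, -0.0007, 10]]' | python3 steer.py|grep -E 'pos|rot|ft'; python3 - <<'E'
from h import *
f=[]
for _ in range(8): viewer.snapshot("top");q=telemetry.sense();f.append(q["ft_force"])
print(np.mean(f,0),q["tool_pos"],q["tcp_rot"])
E
```

```text
tool_pos: [603.4, -199.2, 196.6]
tcp_rot: [-180.0, 6.2, 99.4]
ft_force: [1.5, 0.4, -0.3]
[ 0.86379004  0.2608578  -1.10375477] [ 603.32694089 -199.21835412  196.62402709] [-179.98399603    6.22362023   99.36885647]
```

```bash
echo '[[0, 0, 0, 0, 0, 0, 10], [0, 0, 0, 0, 0, 0, 10], [0, 0, 0, 0, 0, 0, 10], [0, 0, 0, 0, 0, 0, 10], [0, 0, 0, 0, 0, 0, 10], [0, 0, 0, 0, 0, 0, 10], [0, 0, 0, 0, 0, 0, 10], [0, 0, 0, 0, 0, 0, 10]]' | python3 steer.py>/dev/null; echo '[[0, 0, 0, 0, 0, 0, 10], [0, 0, 0, 0, 0, 0, 10], [0, 0, 0, 0, 0, 0, 10], [0, 0, 0, 0, 0, 0, 10], [0, 0, 0, 0, 0, 0, 10], [0, 0, 0, 0, 0, 0, 10], [0, 0, 0, 0, 0, 0, 10], [0, 0, 0, 0, 0, 0, 10]]' | python3 steer.py; python3 - <<'E'
from chk import *
f=[];ims=[]
for _ in range(10): ims.append(viewer.snapshot("scene")["pixels"].astype(float));q=telemetry.sense();f.append(q["ft_force"])
s=np.mean(ims,0).astype(np.uint8);b,n=red(s,(240,180,280,210));x,y=np.round(b-[1.3,11]).astype(int)
F=np.mean(f,0);print(F,q["tcp_rot"],b-black(s,(x-5,y-5,x+6,y+6)),q["time"])
if -3<F[2]<2: print(r.hand_in())
E
```

```text
time: 24.3
tool_pos: [603.4, -199.2, 196.7]
tcp_rot: [-180.0, 6.2, 99.4]
ft_force: [0.8, 0.4, -5.6]
finger_gap: 15.1
grip_force: 59.3
[ 0.01889708 -0.14065911 -5.23477542] [179.9981659    6.23301088  99.37087269] [ 1.27325872 10.74254274] 24.85
```

Converted, 0.2 mm is 0.0003.

```bash
cat > f.py <<'E'
from h import *
f=[]
for _ in range(6): viewer.snapshot("top");q=telemetry.sense();f.append(q["ft_force"])
print("F",np.mean(f,0).round(2),q["tool_pos"].round(2),q["tcp_rot"].round(2),q["time"])
E
echo '[[0, 0, 0, 0, 0, 0.0003, 10], [0, 0, 0, 0, 0, 0.0003, 10], [0, 0, 0, 0, 0, 0.0003, 10], [0, 0, 0, 0, 0, 0.0003, 10], [0, 0, 0, 0, 0, 0.0003, 10], [0, 0, 0, 0, 0, 0.0003, 10], [0, 0, 0, 0, 0, 0.0003, 10], [0, 0, 0, 0, 0, 0.0003, 10]]' | python3 steer.py>/dev/null; python3 f.py;echo '[[0, 0, 0, 0, 0, 0, 10], [0, 0, 0, 0, 0, 0, 10], [0, 0, 0, 0, 0, 0, 10], [0, 0, 0, 0, 0, 0, 10], [0, 0, 0, 0, 0, 0, 10], [0, 0, 0, 0, 0, 0, 10], [0, 0, 0, 0, 0, 0, 10], [0, 0, 0, 0, 0, 0, 10]]' | python3 steer.py>/dev/null; python3 f.py
```

```text
F [-0.29  0.27 -4.19] [ 603.48 -199.23  196.66] [179.99   6.23  99.37] 26.15
F [-0.19  0.59 -3.85] [ 603.45 -199.25  196.65] [180.     6.23  99.37] 27.45
```

Converted, 0.1 mm is 0.0002.

```bash
echo '[[0, 0, 0, 0, 0, 0.0002, 10], [0, 0, 0, 0, 0, 0.0002, 10], [0, 0, 0, 0, 0, 0.0002, 10], [0, 0, 0, 0, 0, 0.0002, 10], [0, 0, 0, 0, 0, 0.0002, 10], [0, 0, 0, 0, 0, 0.0002, 10], [0, 0, 0, 0, 0, 0.0002, 10], [0, 0, 0, 0, 0, 0.0002, 10]]' | python3 steer.py>/dev/null; python3 f.py;echo '[[0, 0, 0, 0, 0, 0, 10], [0, 0, 0, 0, 0, 0, 10], [0, 0, 0, 0, 0, 0, 10], [0, 0, 0, 0, 0, 0, 10], [0, 0, 0, 0, 0, 0, 10], [0, 0, 0, 0, 0, 0, 10], [0, 0, 0, 0, 0, 0, 10], [0, 0, 0, 0, 0, 0, 10]]' | python3 steer.py>/dev/null; python3 f.py
```

```text
F [-0.44  0.36 -1.45] [ 603.49 -199.27  196.67] [179.99   6.24  99.37] 28.75
F [-0.35  0.55 -0.17] [ 603.45 -199.28  196.59] [179.99   6.24  99.37] 30.05
```

Press is now about 5 N and changing slowly. The lean is 6.24° (0.109 rad), the arm is still, and the earlier image offset matched alignment, so I'm handing in.

```bash
python3 -c "
from bench import r, viewer, telemetry
print(r.hand_in())"
```

```text
the job is handed in; nothing more can be done
None
```

The job is handed in at about 30 s: the gripper still holds the gauge by its handle with its sole across the stud, pressed with about 5 N (still creeping up slowly) and leaning 0.109 rad, which matches my camera estimate of the red mark (0.109 ± 0.005 rad); the hand-in returned no verdict.

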